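# Hang the ear defenders on the clamp-stand rod by the homogeniser

## Task

Clear the ear defenders off the bench. To make room, slide the pair already hanging on the clamp stand's rod back along it until its headband is up against the clamp, and hang the two pairs that stand on the bench over the same rod beside it, each headband across the rod with one cup on either side and none of it over the black end cap. Leave all three hanging straight and still, and do not shift or knock over anything else on the bench.

Things in the scene. Friction and masses are not known exactly. Their poses are not given: they have to be found in the camera images.
- muff_hung: Ear defenders, rigid, 260 g: two grey cups on an arched headband. Origin midway between the cups' undersides; x ear to ear, y across the headband, z up (a half turn looks the same). 200 wide (x), 180.5 high. Cups: 75 deep (y), |x| 50 to 100, z 0 to 95, so a gap of 100 between them. This pair already hangs on the stand's rod, y along the rod.
- muff_b: Ear defenders, rigid, 260 g: two grey cups on an arched headband. Origin midway between the cups' undersides; x ear to ear, y across the headband, z up (a half turn looks the same). 200 wide (x), 180.5 high. Cups: 75 deep (y), |x| 50 to 100, z 0 to 95, so a gap of 100 between them. Stands on its cups on the bench.
- muff_c: Ear defenders, rigid, 260 g: two grey cups on an arched headband. Origin midway between the cups' undersides; x ear to ear, y across the headband, z up (a half turn looks the same). 200 wide (x), 180.5 high. Cups: 75 deep (y), |x| 50 to 100, z 0 to 95, so a gap of 100 between them. Stands on its cups on the bench, farther to the robot's left.
- muff_hung_crown (a point): Middle of the top of muff_hung's headband, 180.5 above its origin. Headband of all pairs: 30 wide (y); at the crown a pad 16 thick, flat over 23 in x, underside 164.5 above the origin, curving down to the cups on either side. It can be pinched across its 30 width from above.
- muff_b_crown (a point): Middle of the top of muff_b's headband, 180.5 above its origin; headband as described for muff_hung_crown.
- muff_c_crown (a point): Middle of the top of muff_c's headband, 180.5 above its origin; headband as described for muff_hung_crown.
- stand: Laboratory clamp stand, fixed. Origin on the bench at the foot of its upright (diameter 12, 265 high). Steel rod, diameter 12, along +y, axis 205 high, held by a clamp block on the upright (34 x 34, 40 high; screws out to x 49, y -43). Base plate 10 thick, x -65 to 65, y -40 to 170. A pair hung on the rod has its cups' undersides 46 above the bench, headband top 227.
- clamp_face (a point): Centre of the clamp's face where the rod comes out, on the rod's axis, 17 from the stand's origin along y. A headband touching the clamp has its middle 15 from this face. Three pairs fit on the rod only if the first is at the clamp and the next ones follow close: each needs 75 of rod length for its cups.
- rod_tip (a point): Free end of the rod, on its axis, 246 from the stand's origin along y, 205 high: outer face of the black end cap (diameter 16, 12 long).
- jar: Bystander, loose: open white plastic jar, diameter 82, 120 high; origin under its centre. Behind the standing pairs.
- flask: Bystander, loose: red vacuum flask, diameter 68, 230 high; origin under its centre. Behind the standing pairs.
- tube_rack: Bystander, loose: white rack of capped tubes, 70 (x) by 110 (y), 76 high; origin under its centre. Behind the standing pairs.
- amber: Bystander, loose: amber glass jar with a steel lid, diameter 56, 85 high, standing close to muff_b, towards the stand; origin under its centre.
- tip_box: Bystander, loose: white pipette-tip box, 85 (x) by 120 (y), 55 high with tips to 65, clear lid standing open on its -x side to 125 high, leaning out to x -97; origin under the box's centre. On the robot's side of the rod.
- red_cap: Bystander, loose: red screw cap lying flat, diameter 42, 14 high; origin under its centre.
- pipette: Bystander, loose: white and blue pipette lying flat along its y, from y -96 to 140, 40 wide, 24 high; origin under its body. Below and beside the free end of the rod.

How it is judged:
By the outcome, as a careful person would: the job done as asked, in the order asked, and still so for the second after the job is handed in, with the robot touching nothing.
It also fails if it takes over 72 s, if anything falls off the work surface, if the arm or the gripper's body presses on something with over 40 N, if the wrist force passes 120 N, or if a joint passes its speed limit or range.

## Robot

A 7-joint arm with a two-finger parallel gripper is mounted at the origin on the work surface. World frame = base frame: x ahead of the robot, y to its left, z up, the work surface at z = 0. Lengths are in m, angles in rad, forces in N, time in s.
With the tool pointing down it reaches from about 0.425 to 0.875 m from the base axis. Payload 4.7 kg.
Tool frame: the origin (TCP) lies at the very end of the fingers, on their centre line; the grasp point (between the pads) lies env.grip_depth behind it (env.grip_depth is the distance from the TCP to the grasp point, in m); z points along the fingers, y is the line along which they close (so a half turn about z gives the same grasp; the last joint's range is limited). The gripper opens to 85 mm and grips with 20 to 120 N. Pads are 22 mm wide; open, the fingers measure 114 mm over their backs; the gripper's body (76 mm by 85 mm) begins 54 mm behind the grasp point. The pads swing forward as they close: fully open they stand 13 mm farther back than shut.
Start: joints at [-1.233, 0.321, -0.07, 1.45, 0.023, 1.371, -0.057], TCP at [0.207, 0.616, 0.231] pointing down, gripper open.
Joint ranges: [-2.86, 2.86], [-0.3, 2.09], [-1.38, 1.24], [0.06, 2.45], [-1.56, 4.7], [0.09, 2.05], [-2.69, 2.69]. Speed limits (rad/s): [2.57, 2.57, 3.14, 3.14, 3.14, 3.14, 3.14].

## Interface

Orientations are given as a unit quaternion [w, x, y, z].
In Python, from rig import env, cams gives the robot as it stands.
- The arm moves only by the tool drive_tool, never from a script. Its argument "increments" is a list of rows, each an object of numbers: "x", "y", "z": the shift along the tool's x, y, z normalised to -1 to 1, where 1 is 80 cm; "rx", "ry", "rz": the turn, a rotation vector about the tool's x, y, z normalised to -1 to 1, where 1 is pi/4 rad; "claw": the opening, from 0 (shut) to 1 (fully open). A call has 1 to 8 rows; each row is the pose to reach, as a shift and turn from the pose commanded when the call began, along the tool's axes at that moment; what a row does not reach only later rows make up. A row lasts 1/8 s, in which the tool goes at most 62.5 mm and 10.7 degrees, less where a joint would pass 70% of its speed; a pose out of reach is approached as far as the arm can. A call with a number of a shift or a turn outside -1 to 1 is refused whole. A call with a gripper value outside its range is refused whole. The fingers move at their own pace and stop on an object; the grip force is fixed at half the most. Time passes only in rows, so rows that repeat a pose let the fingers close. It gives the time, the measured TCP pose, the force, the opening and the grip force at its end, in the units of the state.
- env.state(): the state, without advancing time (a new reading comes with each control period).
- cams.camera(name): name is "scene" or "top"; returns a dict with "pixels" (384x512x3 uint8, red, green, blue), "camera_matrix" (3x3 intrinsics, pixels), "camera_from_world" (4x4, takes a point from world to camera coordinates). Camera axes: x right, y down, z forward; pixel columns grow to the right and rows downward; lengths in m; the calibration is good to about 2 mm. A picture is of the moment at which its call begins. There is no depth.
- env.sign_off(): hands the job in; it is judged then, once.
Trained networks look in a picture, given as the dict that the camera call returned (one of the last four; its "shot" number tells which), for a name from the list of things; names that differ only in an ending like _2 or _b are one class to them, and where a whole thing is asked for, a point or a joint stands for the part that bears it (a point fixed in the world has none). Each returns a list of dicts, best first, with "p" (0 to 1); they miss things now and then, are a little off and sometimes report something else, mostly with a low value. They report only what shows in the picture. A call takes as long as a camera call.
- cams.look_for(picture, query): "at" ([x, y, z] in m, in the coordinates of the camera as it stood for that picture, good to about 4 mm: the middle of the surface that is visible of it).
- cams.cut_out(picture, query): "pixels" (384x512 bool, what is visible of it).
- cams.spot_point(picture, query): "at" ([x, y, z] in m, in the coordinates of the camera as it stood for that picture, good to about 4 mm: a listed point, or the origin of a listed thing).
The state is a dict: "time": time; "joint_positions": joint angles; "joint_velocities": joint speeds; "effort": joint torques, N m; "ee_pos": TCP position; "tcp_rot": TCP orientation; "ft_force": force on the tool from outside, world axes, zero at the start; "wrist_torque": the same for the moment, N m; "finger_gap": opening from 0.0 (shut) to 1.0 (fully open); "gripper_force": force on a finger pad.
Only numpy, scipy, OpenCV 4.12 (cv2) and the standard library are available. Lean on these libraries where they do the work, as an engineer would, in place of code of your own. Each camera call takes 0.05 s, during which the arm holds its last target. There are 200 camera calls.

## Working session

There is one attempt and no reset: what is moved stays moved. The work goes in short steps, Python scripts to look and compute and a tool call to move; the robot and the scene stay as the last step left them, time stands still between calls to the robot, and variables do not carry over. Pictures are saved under pics/ and viewed, at most 10 in all, crops included, and the job is handed in when it is done.

Besides the shell and the picture viewer there is one more tool, called after "Call:" in YAML: its name, and indented under it one key for each argument. drive_tool: Moves the arm, as the interface text tells. Scaled input: -1 to 1 covers 80 cm each way for a shift and pi/4 rad each way for a turn. Its arguments: {"type":"object","properties":{"increments":{"type":"array","items":{"type":"object","properties":{"x":{"type":"number"},"y":{"type":"number"},"z":{"type":"number"},"rx":{"type":"number"},"ry":{"type":"number"},"rz":{"type":"number"},"claw":{"type":"number"}}}}},"required":["increments"]}

```bash
mkdir -p pics
cat > h.py <<'E'
import numpy as np,cv2
from rig import env,cams
def world(pic,p):
    T=np.linalg.inv(np.array(pic["camera_from_world"]));return T[:3,:3]@np.array(p)+T[:3,3]
def spots(pic,names,n=3,f=None):
    for q in names:
        for d in (f or cams.spot_point)(pic,q)[:n]:
            print(q,round(d["p"],2),world(pic,d["at"]).round(4))
def save(pic,name): cv2.imwrite("pics/"+name,cv2.cvtColor(pic["pixels"],cv2.COLOR_RGB2BGR))
E
python3 - <<'E'
from h import *
s=env.state();print(s["ee_pos"],s["tcp_rot"],s["finger_gap"],s["time"],env.grip_depth)
for c in("scene","top"):
    p=cams.camera(c);save(p,c+"0.png");print(c)
    spots(p,["muff_b_crown","clamp_face","rod_tip","stand","muff_b"])
    spots(p,["jar","flask","tube_rack","amber","tip_box","red_cap","pipette"],1)
print(env.state()["time"])
E
```

```text
[0.20671471 0.61569366 0.23023443] [-1.10743608e-04  1.61215814e-01  9.86918723e-01 -9.39878075e-04] 1.0004466523328268 0.0 0.0187
scene
muff_b_crown 0.86 [0.4428 0.1778 0.1787]
clamp_face 0.96 [ 0.598  -0.3257  0.2047]
clamp_face 0.42 [0.6992 0.2452 0.0037]
rod_tip 0.61 [ 0.5835 -0.1008  0.2046]
stand 0.94 [ 0.5975 -0.3428 -0.0026]
stand 0.7 [ 0.6131 -0.0419  0.0042]
jar 0.64 [0.7004 0.3647 0.0029]
flask 0.81 [0.6986 0.1284 0.0022]
tube_rack 0.91 [0.6983 0.2438 0.0019]
amber 0.69 [ 0.5035  0.1122 -0.0016]
tip_box 0.62 [ 0.4144 -0.3285  0.0015]
red_cap 0.7 [ 0.3786  0.0372 -0.0013]
pipette 0.7 [ 0.6157 -0.0422  0.0034]
top
muff_b_crown 0.83 [0.4441 0.1781 0.1839]
clamp_face 0.97 [ 0.5959 -0.3295  0.2066]
rod_tip 0.73 [ 0.5806 -0.1011  0.2086]
rod_tip 0.17 [ 0.5966 -0.327   0.2059]
stand 0.61 [ 0.5964 -0.3444  0.0022]
muff_b 0.74 [ 0.4399  0.178  -0.0038]
muff_b 0.72 [4.944e-01 4.610e-01 1.000e-04]
muff_b 0.48 [0.505  0.1137 0.002 ]
jar 0.87 [ 0.703   0.3651 -0.0039]
flask 0.79 [ 7.029e-01  1.281e-01 -1.000e-04]
tube_rack 0.88 [ 0.7008  0.2448 -0.0026]
amber 0.51 [ 0.5067  0.1146 -0.0024]
tip_box 0.87 [ 4.190e-01 -3.288e-01  4.000e-04]
red_cap 0.55 [0.3742 0.0347 0.0008]
pipette 0.74 [ 0.614  -0.0382  0.0023]
1.3
```

View images.

View pics/scene0.png

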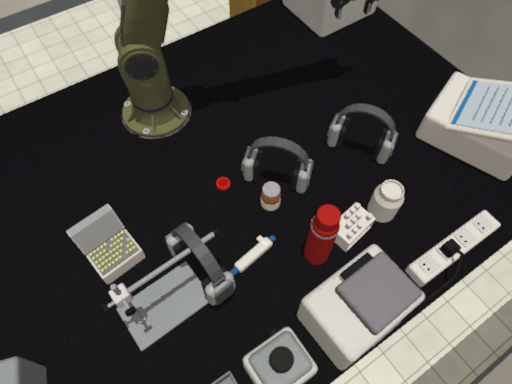

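View pics/top0.png

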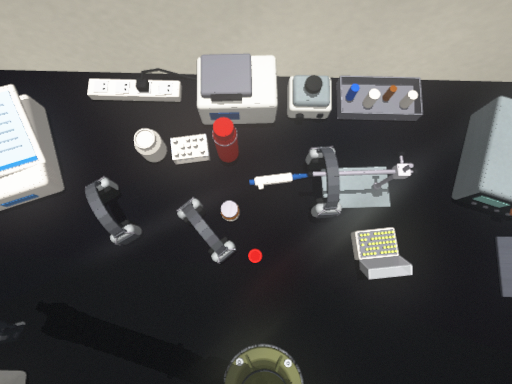

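```bash
cat > fit.py <<'E'
from h import *
from scipy.optimize import minimize
def parts():
    P=[]
    for s in(-1,1):  # cups: rounded slab
        a=np.linspace(0,2*np.pi,16)
        P.append(np.array([[s*x,37.5*np.sign(np.cos(t))*abs(np.cos(t))**.6,47.5+47.5*np.sign(np.sin(t))*abs(np.sin(t))**.6] for x in(50,100) for t in a]))
    t=np.linspace(0,np.pi,13);ox=86*np.cos(t);oz=85+95.5*np.sin(t);ix=75*np.cos(t);iz=85+79.5*np.sin(t)
    for i in range(12):
        P.append(np.array([[X[j],y,Z[j]] for X,Z in((ox,oz),(ix,iz)) for j in(i,i+1) for y in(-15,15)]))
    return [p/1000 for p in P]
PT=parts()
def sil(pic,x,y,yaw,z0):
    c,s=np.cos(yaw),np.sin(yaw);R=np.array([[c,-s,0],[s,c,0],[0,0,1]]);T=np.array(pic["camera_from_world"]);K=np.array(pic["camera_matrix"])
    m=np.zeros((384*2,512*2),np.uint8)
    for p in PT:
        q=(p@R.T+[x,y,z0])@T[:3,:3].T+T[:3,3];u=q@K.T;u=u[:,:2]/u[:,2:]*2+.5
        cv2.fillConvexPoly(m,cv2.convexHull(u.round().astype(np.int32)),255)
    return cv2.GaussianBlur(cv2.resize(m,(512,384),interpolation=cv2.INTER_AREA).astype(float)/255,(0,0),1)
def fitmuff(pics,query,guess,z0):
    ms=[]
    for p in pics:
        best=None;g=sil(p,*guess,z0)
        for d in cams.cut_out(p,query):
            M=np.array(d["pixels"]).astype(float);ov=(M*g).sum()/(M.sum()+g.sum()-(M*g).sum())
            if best is None or ov>best[0]:best=(ov,M)
        if best and best[0]>.2: ms.append((p,cv2.GaussianBlur(best[1],(0,0),1)))
    f=lambda v:sum(((sil(p,*v,z0)-M)**2).sum() for p,M in ms)
    g=np.array(guess);r=minimize(f,g,method="Nelder-Mead",options=dict(initial_simplex=np.vstack([g,g+[.01,0,0],g+[0,.01,0],g+[0,0,.12]]),xatol=2e-4,fatol=.5,maxiter=150))
    print(query,len(ms),"xy",r.x[:2].round(4),"yaw",np.degrees(r.x[2]).round(2),"cost",f(g).round(),"->",round(r.fun));return r.x
E
python3 - <<'E'
from fit import *
ps=[cams.camera(c) for c in("scene","top")]
for p in ps: spots(p,["muff_hung_crown","muff_c_crown","muff_hung"])
r=np.radians
fitmuff(ps,"muff_b",(.443,.178,r(38.7)),0)
fitmuff(ps,"muff_c",(.494,.461,r(23.3)),0)
fitmuff(ps,"muff_hung",(.587,-.18,r(3.8)),.046)
print(env.state()["time"])
E
```

```text
muff_hung_crown 0.84 [ 0.5841 -0.1606  0.2308]
muff_c_crown 0.65 [0.4915 0.4591 0.1794]
muff_hung 0.76 [ 0.5891 -0.1567  0.0458]
muff_hung_crown 0.71 [ 0.5877 -0.1584  0.2266]
muff_c_crown 0.72 [0.4942 0.4636 0.1803]
muff_c_crown 0.66 [ 0.5976 -0.3432  0.0008]
muff_c_crown 0.38 [ 0.5982 -0.3283  0.2047]
muff_hung 0.94 [ 0.5914 -0.1609  0.0459]
muff_b 2 xy [0.4416 0.1773] yaw 41.83 cost 147.0 -> 87
muff_c 2 xy [0.4928 0.4597] yaw 32.07 cost 491.0 -> 169
muff_hung 2 xy [ 0.5855 -0.1607] yaw 5.3 cost 2142.0 -> 236
2.0
```

```bash
cat > go.py <<'E'
import sys
from h import *
from scipy.spatial.transform import Rotation as Ro
def go(*targets):
    "targets (x,y,z,angle of tool y in deg); prints normalised rows"
    s=env.state();w,*v=s["tcp_rot"];R=Ro.from_quat([*v,w]);p=np.array(s["ee_pos"])
    y=R.as_matrix()[:,1];print("t",round(s["time"],2),"at",p.round(4),"yang",np.degrees(np.arctan2(y[1],y[0])).round(2),"z",R.as_matrix()[:,2].round(4),"F",np.round(s["ft_force"],1))
    for x,yy,z,a in targets:
        c,sn=np.cos(np.radians(a)),np.sin(np.radians(a))
        Rt=np.array([[-sn,c,0],[c,sn,0],[0,0,-1]]);Rt[:,0]=np.cross(Rt[:,1],Rt[:,2])
        d=R.inv().apply(np.array([x,yy,z])-p)/.8;r=(R.inv()*Ro.from_matrix(Rt)).as_rotvec()/(np.pi/4)
        print("  x %.4f y %.4f z %.4f rx %.3f ry %.3f rz %.3f"%(*d,*r))
if __name__=="__main__":
    go(*[tuple(map(float,a.split(","))) for a in sys.argv[1:]])
E
python3 go.py .3,.43,.31,80 .584,-.119,.31,93.8
python3 - <<'E'
from fit import *
# overlay check for c with both yaws
p=cams.camera("top");im=p["pixels"].copy()
for yaw,col in((32,(0,255,0)),(23,(255,0,0))):
    m=(sil(p,.4928,.4597,np.radians(yaw),0)>.5).astype(np.uint8);cv2.drawContours(im,cv2.findContours(m,0,2)[0],-1,col,1)
m=(sil(p,.4416,.1773,np.radians(41.8),0)>.5).astype(np.uint8);cv2.drawContours(im,cv2.findContours(m,0,2)[0],-1,(0,255,0),1)
cv2.imwrite("pics/ov.png",cv2.resize(im[140:300,60:260,::-1],None,fx=4,fy=3.75,interpolation=cv2.INTER_NEAREST))
E
```

```text
t 2.0 at [0.2069 0.6162 0.2314] yang 71.45 z [ 1.e-04  1.e-04 -1.e+00] F [-0.2 -0.1 -0.2]
  x -0.1844 y -0.1837 z -0.0983 rx 0.000 ry 0.000 rz -0.190
  x -0.7393 y -0.7213 z -0.0983 rx 0.000 ry 0.000 rz -0.497
```

View pics/ov.png

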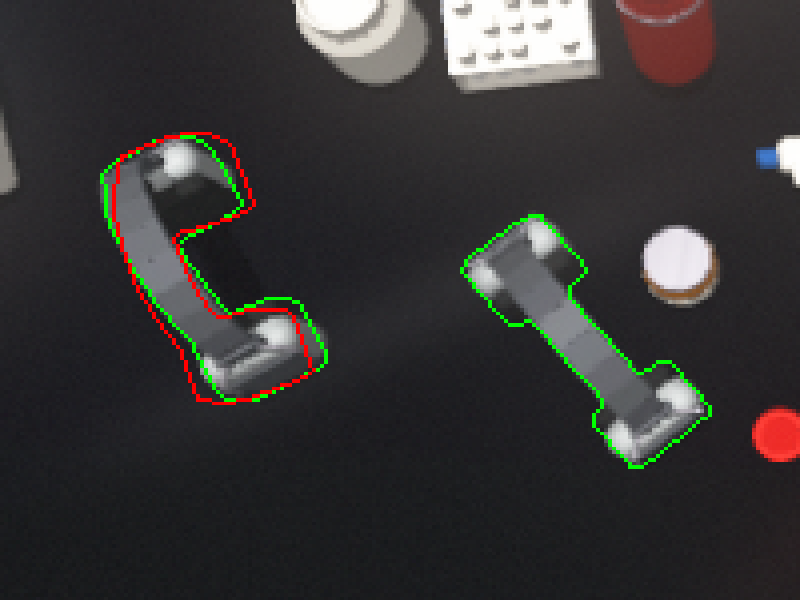

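The overlay shows the fitted outlines (green) matching both standing pairs: muff_b at about (585,340) with yaw 41.8° and muff_c at about (205,260) with yaw 32°. The red 23° outline for muff_c is wrong.

Call:
drive_tool:
  increments:
    - {"z": -0.08, "claw": 0}
    - {"x": -0.1844, "y": -0.1837, "z": -0.1, "rz": -0.19, "claw": 0}
    - {"x": -0.7393, "y": -0.7213, "z": -0.1, "rz": -0.497, "claw": 0}
    - {"x": -0.7393, "y": -0.7213, "z": -0.1, "rz": -0.497, "claw": 0}
    - {"x": -0.7393, "y": -0.7213, "z": -0.1, "rz": -0.497, "claw": 0}
    - {"x": -0.7393, "y": -0.7213, "z": -0.1, "rz": -0.497, "claw": 0}
    - {"x": -0.7393, "y": -0.7213, "z": -0.1, "rz": -0.497, "claw": 0}
    - {"x": -0.7393, "y": -0.7213, "z": -0.1, "rz": -0.497, "claw": 0}

```text
$.increments[0]: bad value
```

```bash
python3 go.py .584,-.119,.31,93.8
```

```text
t 2.05 at [0.2069 0.6162 0.2313] yang 71.45 z [ 1.e-04  0.e+00 -1.e+00] F [ 0.2  0.  -0.3]
  x -0.7394 y -0.7213 z -0.0984 rx 0.000 ry 0.000 rz -0.497
```

Call:
drive_tool:
  increments:
    - {"x": 0, "y": 0, "z": -0.08, "rx": 0, "ry": 0, "rz": 0, "claw": 0}
    - {"x": -0.184, "y": -0.184, "z": -0.1, "rx": 0, "ry": 0, "rz": -0.19, "claw": 0}
    - {"x": -0.739, "y": -0.721, "z": -0.1, "rx": 0, "ry": 0, "rz": -0.497, "claw": 0}
    - {"x": -0.739, "y": -0.721, "z": -0.1, "rx": 0, "ry": 0, "rz": -0.497, "claw": 0}
    - {"x": -0.739, "y": -0.721, "z": -0.1, "rx": 0, "ry": 0, "rz": -0.497, "claw": 0}
    - {"x": -0.739, "y": -0.721, "z": -0.1, "rx": 0, "ry": 0, "rz": -0.497, "claw": 0}
    - {"x": -0.739, "y": -0.721, "z": -0.1, "rx": 0, "ry": 0, "rz": -0.497, "claw": 0}
    - {"x": -0.739, "y": -0.721, "z": -0.1, "rx": 0, "ry": 0, "rz": -0.497, "claw": 0}

```text
time: 3.05
ee_pos: [0.4068, 0.225, 0.3055]
tcp_rot: [0.001, -0.033, 0.999, 0.0]
ft_force: [0.7, 1.2, -0.2]
finger_gap: -0.003
gripper_force: 0.0
```

```bash
python3 go.py .584,-.119,.31,93.8
```

```text
t 3.05 at [0.4068 0.225  0.3055] yang 93.81 z [ 0.001  0.001 -1.   ] F [ 0.7  1.2 -0.2]
  x -0.1925 y -0.4438 z -0.0058 rx 0.001 ry 0.001 rz 0.000
```

Call:
drive_tool:
  increments:
    - {"x": -0.19, "y": -0.44, "z": 0, "rx": 0, "ry": 0, "rz": 0, "claw": 0}
    - {"x": -0.19, "y": -0.44, "z": 0, "rx": 0, "ry": 0, "rz": 0, "claw": 0}
    - {"x": -0.19, "y": -0.44, "z": 0, "rx": 0, "ry": 0, "rz": 0, "claw": 0}
    - {"x": -0.19, "y": -0.44, "z": 0, "rx": 0, "ry": 0, "rz": 0, "claw": 0}
    - {"x": -0.19, "y": -0.44, "z": 0, "rx": 0, "ry": 0, "rz": 0, "claw": 0}
    - {"x": -0.19, "y": -0.44, "z": 0, "rx": 0, "ry": 0, "rz": 0, "claw": 0}
    - {"x": -0.19, "y": -0.44, "z": 0, "rx": 0, "ry": 0, "rz": 0, "claw": 0}
    - {"x": -0.19, "y": -0.44, "z": 0, "rx": 0, "ry": 0, "rz": 0, "claw": 0}

```text
time: 4.05
ee_pos: [0.581, -0.1142, 0.3048]
tcp_rot: [-0.0, -0.033, 0.999, 0.0]
ft_force: [0.5, 0.4, 0.6]
finger_gap: 0.001
gripper_force: 0.0
```

```bash
python3 go.py .584,-.119,.24,93.8 .584,-.119,.217,93.8
```

```text
t 4.05 at [ 0.581  -0.1142  0.3048] yang 93.75 z [-7.e-04  2.e-04 -1.e+00] F [0.5 0.4 0.6]
  x -0.0034 y -0.0063 z 0.0810 rx 0.000 ry -0.001 rz -0.001
  x -0.0034 y -0.0063 z 0.1097 rx 0.000 ry -0.001 rz -0.001
```

Call:
drive_tool:
  increments:
    - {"x": -0.003, "y": -0.005, "z": 0.05, "rx": 0, "ry": 0, "rz": 0, "claw": 0}
    - {"x": -0.003, "y": -0.005, "z": 0.09, "rx": 0, "ry": 0, "rz": 0, "claw": 0}
    - {"x": -0.003, "y": -0.005, "z": 0.1085, "rx": 0, "ry": 0, "rz": 0, "claw": 0}
    - {"x": -0.003, "y": -0.005, "z": 0.1085, "rx": 0, "ry": 0, "rz": 0, "claw": 0}
    - {"x": -0.003, "y": -0.005, "z": 0.1085, "rx": 0, "ry": 0, "rz": 0, "claw": 0}

```text
time: 4.68
ee_pos: [0.5846, -0.1175, 0.2199]
tcp_rot: [0.001, -0.034, 0.999, 0.0]
ft_force: [-0.3, -0.5, 0.1]
finger_gap: -0.0
gripper_force: 0.0
```

```bash
python3 go.py .595,-.29,.217,93.8
python3 - <<'E'
from h import *
p=cams.camera("scene");cv2.imwrite("pics/s1.png",cv2.resize(p["pixels"][200:330,80:280,::-1],None,fx=4,fy=4))
E
```

```text
t 4.67 at [ 0.5846 -0.1175  0.2199] yang 93.86 z [ 2.5e-03  3.0e-04 -1.0e+00] F [-0.3 -0.5  0.1]
  x 0.0016 y -0.2161 z 0.0036 rx 0.000 ry 0.003 rz 0.001
```

View pics/s1.png

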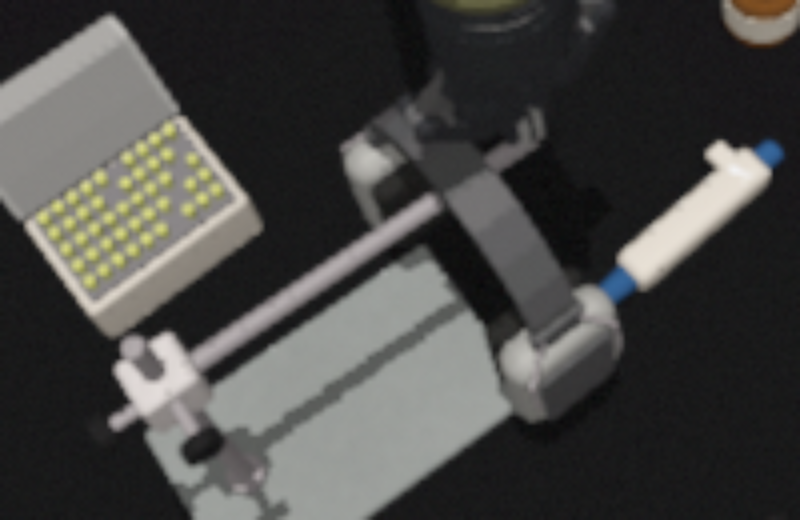

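Call:
drive_tool:
  increments:
    - {"x": 0, "y": -0.01, "z": 0.003, "rx": 0, "ry": 0, "rz": 0, "claw": 0}
    - {"x": 0, "y": -0.025, "z": 0.003, "rx": 0, "ry": 0, "rz": 0, "claw": 0}
    - {"x": 0, "y": -0.04, "z": 0.003, "rx": 0, "ry": 0, "rz": 0, "claw": 0}
    - {"x": 0.001, "y": -0.055, "z": 0.003, "rx": 0, "ry": 0, "rz": 0, "claw": 0}
    - {"x": 0.001, "y": -0.07, "z": 0.003, "rx": 0, "ry": 0, "rz": 0, "claw": 0}
    - {"x": 0.001, "y": -0.085, "z": 0.003, "rx": 0, "ry": 0, "rz": 0, "claw": 0}
    - {"x": 0.001, "y": -0.1, "z": 0.003, "rx": 0, "ry": 0, "rz": 0, "claw": 0}
    - {"x": 0.001, "y": -0.11, "z": 0.003, "rx": 0, "ry": 0, "rz": 0, "claw": 0}

```text
time: 5.72
ee_pos: [0.5888, -0.2068, 0.2159]
tcp_rot: [0.0, -0.033, 0.999, -0.0]
ft_force: [-0.2, 3.5, 3.1]
finger_gap: -0.001
gripper_force: 2.5
```

```bash
python3 - <<'E'
from fit import *
ps=[cams.camera(c) for c in("scene","top")]
fitmuff(ps,"muff_hung",(.59,-.23,np.radians(3.8)),.046)
for p in ps: spots(p,["muff_hung_crown"],1)
E
python3 go.py .595,-.29,.218,93.8
```

```text
muff_hung 1 xy [ 0.5916 -0.238 ] yaw 6.38 cost 816.0 -> 625
t 6.03 at [ 0.5884 -0.2063  0.2155] yang 93.79 z [-8.e-04 -8.e-04 -1.e+00] F [ 0.9 -0.1 -0.9]
  x -0.0013 y -0.1050 z -0.0031 rx -0.001 ry -0.001 rz -0.000
```

Call:
drive_tool:
  increments:
    - {"x": 0, "y": -0.008, "z": -0.002, "rx": 0, "ry": 0, "rz": 0, "claw": 0}
    - {"x": 0, "y": -0.018, "z": -0.002, "rx": 0, "ry": 0, "rz": 0, "claw": 0}
    - {"x": 0, "y": -0.03, "z": -0.002, "rx": 0, "ry": 0, "rz": 0, "claw": 0}
    - {"x": -0.001, "y": -0.042, "z": -0.002, "rx": 0, "ry": 0, "rz": 0, "claw": 0}
    - {"x": -0.001, "y": -0.052, "z": -0.002, "rx": 0, "ry": 0, "rz": 0, "claw": 0}
    - {"x": -0.001, "y": -0.062, "z": -0.002, "rx": 0, "ry": 0, "rz": 0, "claw": 0}
    - {"x": -0.001, "y": -0.07, "z": -0.002, "rx": 0, "ry": 0, "rz": 0, "claw": 0}
    - {"x": -0.001, "y": -0.076, "z": -0.002, "rx": 0, "ry": 0, "rz": 0, "claw": 0}

```text
time: 7.02
ee_pos: [0.5936, -0.2668, 0.2174]
tcp_rot: [-0.0, -0.033, 0.999, 0.0]
ft_force: [-0.3, 1.6, 0.6]
finger_gap: -0.001
gripper_force: 0.9
```

```bash
python3 - <<'E'
from fit import *
ps=[cams.camera(c) for c in("scene","top")]
fitmuff(ps,"muff_hung",(.594,-.29,np.radians(3.8)),.046)
p=ps[0];cv2.imwrite("pics/s2.png",cv2.resize(np.hstack([p["pixels"][200:350,60:260],ps[1]["pixels"][120:270,290:440]])[:,:,::-1],None,fx=2.2,fy=2.2))
E
python3 go.py .595,-.29,.218,93.8
```

```text
muff_hung 2 xy [ 0.5965 -0.2943] yaw 3.68 cost 2082.0 -> 1935
t 7.22 at [ 0.5936 -0.2671  0.2176] yang 93.79 z [ 3.e-04 -1.e-03 -1.e+00] F [ 0.1  0.4 -0.4]
  x 0.0002 y -0.0287 z -0.0005 rx -0.001 ry 0.000 rz -0.000
```

View pics/s2.png

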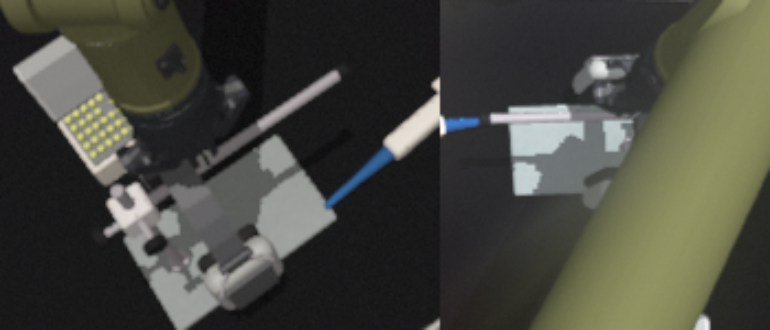

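The left half shows the headband at about (195,205), just short of the clamp at (130,205), with the hand behind it. The pair is straight.

Call:
drive_tool:
  increments:
    - {"x": 0, "y": -0.004, "z": 0, "rx": 0, "ry": 0, "rz": 0, "claw": 0}
    - {"x": 0, "y": -0.007, "z": 0, "rx": 0, "ry": 0, "rz": 0, "claw": 0}
    - {"x": 0, "y": -0.01, "z": 0, "rx": 0, "ry": 0, "rz": 0, "claw": 0}
    - {"x": 0, "y": -0.013, "z": 0, "rx": 0, "ry": 0, "rz": 0, "claw": 0}
    - {"x": 0, "y": -0.0145, "z": 0, "rx": 0, "ry": 0, "rz": 0, "claw": 0}

```text
time: 7.85
ee_pos: [0.5945, -0.2781, 0.2175]
tcp_rot: [0.0, -0.033, 0.999, 0.0]
ft_force: [-0.7, 1.8, 1.1]
finger_gap: 0.001
gripper_force: 1.4
```

Call:
drive_tool:
  increments:
    - {"x": 0, "y": -0.002, "z": 0, "rx": 0, "ry": 0, "rz": 0, "claw": 0}
    - {"x": 0, "y": -0.003, "z": 0, "rx": 0, "ry": 0, "rz": 0, "claw": 0}
    - {"x": 0, "y": -0.003, "z": 0, "rx": 0, "ry": 0, "rz": 0, "claw": 0}

```text
time: 8.22
ee_pos: [0.5946, -0.2805, 0.2175]
tcp_rot: [0.0, -0.033, 0.999, -0.0]
ft_force: [-0.3, 2.0, 1.2]
finger_gap: 0.002
gripper_force: 1.2
```

Still only sliding friction (about 2 N); continue in small steps.

Call:
drive_tool:
  increments:
    - {"x": 0, "y": -0.002, "z": 0, "rx": 0, "ry": 0, "rz": 0, "claw": 0}
    - {"x": 0, "y": -0.0035, "z": 0, "rx": 0, "ry": 0, "rz": 0, "claw": 0}
    - {"x": 0, "y": -0.0035, "z": 0, "rx": 0, "ry": 0, "rz": 0, "claw": 0}

```text
time: 8.6
ee_pos: [0.5948, -0.2834, 0.2175]
tcp_rot: [0.0, -0.033, 0.999, -0.0]
ft_force: [-0.0, 1.9, 1.8]
finger_gap: -0.001
gripper_force: 1.2
```

Call:
drive_tool:
  increments:
    - {"x": 0, "y": -0.002, "z": 0, "rx": 0, "ry": 0, "rz": 0, "claw": 0}
    - {"x": 0, "y": -0.0025, "z": 0, "rx": 0, "ry": 0, "rz": 0, "claw": 0}
    - {"x": 0, "y": -0.0025, "z": 0, "rx": 0, "ry": 0, "rz": 0, "claw": 0}

```text
time: 8.98
ee_pos: [0.5949, -0.2852, 0.2175]
tcp_rot: [0.0, -0.033, 0.999, -0.0]
ft_force: [-1.0, 2.8, 0.4]
finger_gap: -0.0
gripper_force: 1.3
```

Call:
drive_tool:
  increments:
    - {"x": 0, "y": -0.002, "z": 0, "rx": 0, "ry": 0, "rz": 0, "claw": 0}
    - {"x": 0, "y": -0.0025, "z": 0, "rx": 0, "ry": 0, "rz": 0, "claw": 0}
    - {"x": 0, "y": -0.0025, "z": 0, "rx": 0, "ry": 0, "rz": 0, "claw": 0}

```text
time: 9.35
ee_pos: [0.595, -0.2863, 0.2174]
tcp_rot: [-0.0, -0.034, 0.999, 0.001]
ft_force: [-1.4, 5.0, 2.4]
finger_gap: -0.001
gripper_force: 2.8
```

Call:
drive_tool:
  increments:
    - {"x": 0, "y": -0.002, "z": 0, "rx": 0, "ry": 0, "rz": 0, "claw": 0}
    - {"x": 0, "y": -0.0025, "z": 0, "rx": 0, "ry": 0, "rz": 0, "claw": 0}
    - {"x": 0, "y": -0.0025, "z": 0, "rx": 0, "ry": 0, "rz": 0, "claw": 0}

```text
time: 9.72
ee_pos: [0.595, -0.2864, 0.2174]
tcp_rot: [-0.001, -0.034, 0.999, 0.002]
ft_force: [-2.4, 7.5, 4.7]
finger_gap: 0.001
gripper_force: 4.7
```

```bash
python3 go.py .594,-.27,.2175,93.8 .594,-.265,.27,93.8 .442,.1775,.27,131.8
```

```text
t 9.72 at [ 0.595  -0.2864  0.2174] yang 93.92 z [-0.0016  0.0045 -1.    ] F [-2.4  7.5  4.7]
  x -0.0001 y 0.0206 z -0.0001 rx 0.006 ry -0.002 rz 0.003
  x -0.0004 y 0.0271 z -0.0657 rx 0.006 ry -0.002 rz 0.003
  x 0.1513 y 0.5919 z -0.0629 rx 0.006 ry 0.000 rz -0.842
```

Call:
drive_tool:
  increments:
    - {"x": 0, "y": 0.02, "z": 0, "rx": 0, "ry": 0, "rz": 0, "claw": 0}
    - {"x": 0, "y": 0.03, "z": -0.04, "rx": 0, "ry": 0, "rz": 0, "claw": 0}
    - {"x": 0, "y": 0.05, "z": -0.068, "rx": 0, "ry": 0, "rz": 0, "claw": 0.2}
    - {"x": 0.151, "y": 0.597, "z": -0.068, "rx": 0, "ry": 0, "rz": -0.842, "claw": 1}
    - {"x": 0.151, "y": 0.597, "z": -0.068, "rx": 0, "ry": 0, "rz": -0.842, "claw": 1}
    - {"x": 0.151, "y": 0.597, "z": -0.068, "rx": 0, "ry": 0, "rz": -0.842, "claw": 1}
    - {"x": 0.151, "y": 0.597, "z": -0.068, "rx": 0, "ry": 0, "rz": -0.842, "claw": 1}
    - {"x": 0.151, "y": 0.597, "z": -0.068, "rx": 0, "ry": 0, "rz": -0.842, "claw": 1}

```text
time: 10.72
ee_pos: [0.4887, 0.0477, 0.2726]
tcp_rot: [0.001, -0.356, 0.934, -0.0]
ft_force: [1.1, 0.3, 0.5]
finger_gap: 1.004
gripper_force: 0.0
```

```bash
python3 go.py .442,.1775,.25,131.8
```

```text
t 10.72 at [0.4887 0.0477 0.2726] yang 131.75 z [ 2.7e-03  3.0e-04 -1.0e+00] F [1.1 0.3 0.5]
  x -0.0644 y 0.1600 z 0.0281 rx -0.002 ry 0.003 rz -0.001
```

Call:
drive_tool:
  increments:
    - {"x": -0.064, "y": 0.16, "z": 0.028, "rx": 0, "ry": 0, "rz": 0, "claw": 1}
    - {"x": -0.064, "y": 0.16, "z": 0.028, "rx": 0, "ry": 0, "rz": 0, "claw": 1}
    - {"x": -0.064, "y": 0.16, "z": 0.028, "rx": 0, "ry": 0, "rz": 0, "claw": 1}
    - {"x": -0.064, "y": 0.16, "z": 0.028, "rx": 0, "ry": 0, "rz": 0, "claw": 1}
    - {"x": -0.064, "y": 0.16, "z": 0.028, "rx": 0, "ry": 0, "rz": 0, "claw": 1}

```text
time: 11.35
ee_pos: [0.4437, 0.1735, 0.25]
tcp_rot: [0.001, -0.355, 0.935, -0.0]
ft_force: [0.5, -0.5, -0.0]
finger_gap: 1.004
gripper_force: 0.0
```

```bash
python3 go.py .442,.1775,.1655,131.8
python3 - <<'E'
from fit import *
ps=[cams.camera(c) for c in("scene","top")]
fitmuff(ps,"muff_hung",(.596,-.312,np.radians(3.8)),.046)
for p in ps: spots(p,["muff_hung_crown","clamp_face","rod_tip"],1)
cv2.imwrite("pics/s3.png",cv2.resize(np.hstack([ps[0]["pixels"][200:350,60:260],ps[1]["pixels"][120:270,190:440]])[:,:,::-1],None,fx=1.7,fy=1.7))
E
```

```text
t 11.35 at [0.4437 0.1735 0.25  ] yang 131.53 z [ 1.3e-03 -3.0e-04 -1.0e+00] F [ 0.5 -0.5 -0. ]
  x -0.0016 y 0.0052 z 0.1056 rx -0.001 ry 0.001 rz -0.006
muff_hung 2 xy [ 0.5959 -0.3138] yaw 2.84 cost 376.0 -> 310
muff_hung_crown 0.74 [ 0.5972 -0.3101  0.0448]
clamp_face 0.57 [ 0.5982 -0.326   0.2062]
rod_tip 0.68 [ 0.584  -0.1004  0.2061]
muff_hung_crown 0.81 [ 0.5966 -0.3113  0.2282]
clamp_face 0.86 [ 0.599  -0.3292  0.2058]
rod_tip 0.74 [ 0.5815 -0.0998  0.2066]
```

View pics/s3.png

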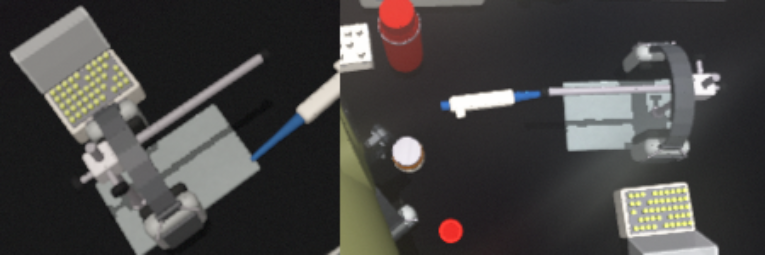

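The hung pair's band now sits against the clamp (left panel about (130,165), right panel about (680,85)), and the pair is straight. Now I'll grasp muff_b.

Call:
drive_tool:
  increments:
    - {"x": -0.001, "y": 0.003, "z": 0.05, "rx": 0, "ry": 0, "rz": 0, "claw": 1}
    - {"x": -0.001, "y": 0.003, "z": 0.09, "rx": 0, "ry": 0, "rz": 0, "claw": 1}
    - {"x": -0.001, "y": 0.003, "z": 0.106, "rx": 0, "ry": 0, "rz": 0, "claw": 1}
    - {"x": -0.001, "y": 0.003, "z": 0.106, "rx": 0, "ry": 0, "rz": 0, "claw": 1}
    - {"x": -0.001, "y": 0.003, "z": 0.106, "rx": 0, "ry": 0, "rz": 0, "claw": 1}

```text
time: 12.48
ee_pos: [0.4425, 0.1781, 0.1661]
tcp_rot: [0.001, -0.356, 0.935, 0.0]
ft_force: [0.4, 0.2, 0.4]
finger_gap: 1.0
gripper_force: 0.0
```

```bash
python3 go.py .442,.1775,.1655,131.8
```

```text
t 12.47 at [0.4425 0.1781 0.1661] yang 131.7 z [ 0.0021  0.0012 -1.    ] F [0.4 0.2 0.4]
  x 0.0010 y -0.0002 z 0.0007 rx -0.001 ry 0.003 rz -0.002
```

Call:
drive_tool:
  increments:
    - {"x": 0, "y": 0, "z": 0.001, "rx": 0, "ry": 0, "rz": 0, "claw": 0.5}
    - {"x": 0, "y": 0, "z": 0.001, "rx": 0, "ry": 0, "rz": 0, "claw": 0.4}
    - {"x": 0, "y": 0, "z": 0.001, "rx": 0, "ry": 0, "rz": 0, "claw": 0}
    - {"x": 0, "y": 0, "z": 0.001, "rx": 0, "ry": 0, "rz": 0, "claw": 0}
    - {"x": 0, "y": 0, "z": 0.001, "rx": 0, "ry": 0, "rz": 0, "claw": 0}
    - {"x": 0, "y": 0, "z": 0.001, "rx": 0, "ry": 0, "rz": 0, "claw": 0}

```text
time: 13.22
ee_pos: [0.4421, 0.178, 0.1645]
tcp_rot: [0.001, -0.356, 0.935, 0.0]
ft_force: [0.9, 0.6, 4.9]
finger_gap: 0.334
gripper_force: 60.4
```

Call:
drive_tool:
  increments:
    - {"x": 0, "y": 0, "z": -0.02, "rx": 0, "ry": 0, "rz": 0, "claw": 0}
    - {"x": 0, "y": 0, "z": -0.06, "rx": 0, "ry": 0, "rz": 0, "claw": 0}
    - {"x": 0, "y": 0, "z": -0.11, "rx": 0, "ry": 0, "rz": 0, "claw": 0}
    - {"x": 0, "y": 0, "z": -0.16, "rx": 0, "ry": 0, "rz": 0, "claw": 0}
    - {"x": 0, "y": 0, "z": -0.19, "rx": 0, "ry": 0, "rz": 0, "claw": 0}
    - {"x": 0, "y": 0, "z": -0.19, "rx": 0, "ry": 0, "rz": 0, "claw": 0}

```text
time: 13.98
ee_pos: [0.4421, 0.178, 0.3177]
tcp_rot: [0.002, -0.356, 0.934, 0.0]
ft_force: [-0.3, -0.1, -1.3]
finger_gap: 0.338
gripper_force: 59.8
```

```bash
python3 go.py .50,.09,.315,110 .578,-.035,.315,93.9  .578,-.035,.23,93.9
```

```text
t 13.97 at [0.4421 0.178  0.3177] yang 131.71 z [ 0.0026  0.0016 -1.    ] F [-0.3 -0.1 -1.3]
  x 0.0192 y -0.1303 z 0.0034 rx 0.000 ry 0.004 rz 0.482
  x 0.0503 y -0.3118 z 0.0034 rx 0.001 ry 0.004 rz 0.840
  x 0.0507 y -0.3117 z 0.1096 rx 0.001 ry 0.004 rz 0.840
```

Call:
drive_tool:
  increments:
    - {"x": 0.01, "y": -0.06, "z": 0, "rx": 0, "ry": 0, "rz": 0.2, "claw": 0}
    - {"x": 0.02, "y": -0.12, "z": 0, "rx": 0, "ry": 0, "rz": 0.4, "claw": 0}
    - {"x": 0.03, "y": -0.18, "z": 0, "rx": 0, "ry": 0, "rz": 0.6, "claw": 0}
    - {"x": 0.04, "y": -0.24, "z": 0, "rx": 0, "ry": 0, "rz": 0.75, "claw": 0}
    - {"x": 0.048, "y": -0.29, "z": 0, "rx": 0, "ry": 0, "rz": 0.84, "claw": 0}
    - {"x": 0.05, "y": -0.31, "z": 0, "rx": 0, "ry": 0, "rz": 0.84, "claw": 0}
    - {"x": 0.05, "y": -0.311, "z": 0.05, "rx": 0, "ry": 0, "rz": 0.84, "claw": 0}
    - {"x": 0.05, "y": -0.311, "z": 0.09, "rx": 0, "ry": 0, "rz": 0.84, "claw": 0}

```text
time: 14.98
ee_pos: [0.5761, -0.0337, 0.2412]
tcp_rot: [-0.002, -0.035, 0.999, 0.0]
ft_force: [-0.4, -0.4, -2.5]
finger_gap: 0.333
gripper_force: 60.0
```

```bash
python3 - <<'E'
from fit import *
ps=[cams.camera(c) for c in("scene","top")]
z=env.state()["ee_pos"];fitmuff(ps,"muff_b",(z[0],z[1],np.radians(3.9)),z[2]-.1645)
for p in ps: spots(p,["muff_b_crown"],1)
cv2.imwrite("pics/s4.png",cv2.resize(np.hstack([ps[0]["pixels"][150:350,60:310],ps[1]["pixels"][70:270,190:440]])[:,:,::-1],None,fx=1.6,fy=1.6))
E
python3 go.py .578,-.035,.222,93.9
```

```text
muff_b 1 xy [ 0.5755 -0.0339] yaw 4.11 cost 632.0 -> 608
muff_b_crown 0.81 [ 0.5791 -0.0318  0.2536]
t 15.28 at [ 0.578  -0.0342  0.2454] yang 93.96 z [ 2.2e-03  4.0e-04 -1.0e+00] F [-0.5 -0.1 -2.2]
  x 0.0001 y -0.0010 z 0.0292 rx 0.000 ry 0.003 rz 0.001
```

View pics/s4.png

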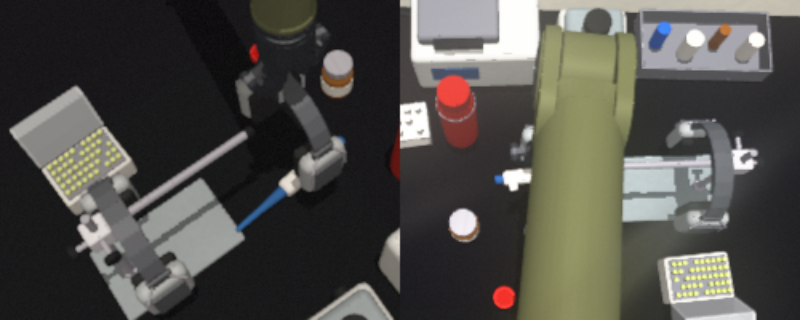

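Left panel: muff_b hangs straight in the gripper at about (310,135), beyond the rod tip at (250,135); everything else is in place.

```bash
python3 go.py .578,-.0345,.235,93.9 .5916,-.233,.235,93.9 .5916,-.233,.215,93.9
```

```text
t 15.28 at [ 0.578  -0.0342  0.2454] yang 93.96 z [ 2.2e-03  4.0e-04 -1.0e+00] F [-0.5 -0.1 -2.2]
  x 0.0000 y -0.0004 z 0.0130 rx 0.000 ry 0.003 rz 0.001
  x 0.0002 y -0.2491 z 0.0129 rx 0.000 ry 0.003 rz 0.001
  x 0.0002 y -0.2491 z 0.0379 rx 0.000 ry 0.003 rz 0.001
```

Call:
drive_tool:
  increments:
    - {"x": 0, "y": -0.02, "z": 0.012, "rx": 0, "ry": 0, "rz": 0, "claw": 0}
    - {"x": 0, "y": -0.06, "z": 0.012, "rx": 0, "ry": 0, "rz": 0, "claw": 0}
    - {"x": 0, "y": -0.1, "z": 0.012, "rx": 0, "ry": 0, "rz": 0, "claw": 0}
    - {"x": 0, "y": -0.14, "z": 0.012, "rx": 0, "ry": 0, "rz": 0, "claw": 0}
    - {"x": 0, "y": -0.18, "z": 0.012, "rx": 0, "ry": 0, "rz": 0, "claw": 0}
    - {"x": 0, "y": -0.22, "z": 0.012, "rx": 0, "ry": 0, "rz": 0, "claw": 0}
    - {"x": 0, "y": -0.24, "z": 0.012, "rx": 0, "ry": 0, "rz": 0, "claw": 0}
    - {"x": 0, "y": -0.249, "z": 0.012, "rx": 0, "ry": 0, "rz": 0, "claw": 0}

```text
time: 16.27
ee_pos: [0.5906, -0.2346, 0.2343]
tcp_rot: [0.0, -0.033, 0.999, -0.0]
ft_force: [1.0, -0.1, -1.9]
finger_gap: 0.338
gripper_force: 60.1
```

```bash
python3 - <<'E'
from fit import *
ps=[cams.camera(c) for c in("scene","top")]
for p in ps: spots(p,["muff_b_crown","muff_hung"],4)
E
python3 go.py .5916,-.233,.225,93.9 .5916,-.233,.215,93.9
```

```text
muff_b_crown 0.76 [ 0.5909 -0.2355  0.2504]
muff_b_crown 0.74 [ 0.5813 -0.1023  0.2046]
muff_b_crown 0.68 [0.4924 0.4599 0.1803]
muff_hung 0.97 [ 0.5992 -0.3158  0.045 ]
muff_b_crown 0.87 [ 0.5919 -0.2367  0.2522]
t 16.57 at [ 0.5912 -0.2318  0.2342] yang 94.03 z [ 1.e-04  9.e-04 -1.e+00] F [-0.2 -0.7 -1.2]
  x -0.0004 y -0.0016 z 0.0116 rx 0.001 ry 0.000 rz 0.003
  x -0.0004 y -0.0016 z 0.0241 rx 0.001 ry 0.000 rz 0.003
```

Call:
drive_tool:
  increments:
    - {"x": 0, "y": -0.001, "z": 0.008, "rx": 0, "ry": 0, "rz": 0, "claw": 0}
    - {"x": 0, "y": -0.001, "z": 0.016, "rx": 0, "ry": 0, "rz": 0, "claw": 0}
    - {"x": 0, "y": -0.001, "z": 0.022, "rx": 0, "ry": 0, "rz": 0, "claw": 0}
    - {"x": 0, "y": -0.001, "z": 0.026, "rx": 0, "ry": 0, "rz": 0, "claw": 0}
    - {"x": 0, "y": -0.001, "z": 0.026, "rx": 0, "ry": 0, "rz": 0, "claw": 0}

```text
time: 17.2
ee_pos: [0.5907, -0.2341, 0.2131]
tcp_rot: [-0.0, -0.034, 0.999, 0.0]
ft_force: [0.5, -0.4, -2.2]
finger_gap: 0.338
gripper_force: 60.1
```

Call:
drive_tool:
  increments:
    - {"x": 0, "y": 0, "z": 0.001, "rx": 0, "ry": 0, "rz": 0, "claw": 0}
    - {"x": 0, "y": 0, "z": 0.001, "rx": 0, "ry": 0, "rz": 0, "claw": 0}

```text
time: 17.45
ee_pos: [0.591, -0.2342, 0.2128]
tcp_rot: [0.0, -0.034, 0.999, -0.0]
ft_force: [-0.3, 0.6, -2.5]
finger_gap: 0.336
gripper_force: 60.1
```

Call:
drive_tool:
  increments:
    - {"x": 0, "y": 0, "z": 0.001, "rx": 0, "ry": 0, "rz": 0, "claw": 0}
    - {"x": 0, "y": 0, "z": 0.0015, "rx": 0, "ry": 0, "rz": 0, "claw": 0}
    - {"x": 0, "y": 0, "z": 0.0015, "rx": 0, "ry": 0, "rz": 0, "claw": 0}

```text
time: 17.82
ee_pos: [0.5909, -0.2341, 0.2115]
tcp_rot: [0.0, -0.034, 0.999, 0.0]
ft_force: [-0.2, -0.6, -2.5]
finger_gap: 0.334
gripper_force: 60.1
```

Call:
drive_tool:
  increments:
    - {"x": 0, "y": 0, "z": 0.001, "rx": 0, "ry": 0, "rz": 0, "claw": 0}
    - {"x": 0, "y": 0, "z": 0.001, "rx": 0, "ry": 0, "rz": 0, "claw": 0}

```text
time: 18.08
ee_pos: [0.5909, -0.2342, 0.211]
tcp_rot: [0.0, -0.034, 0.999, 0.0]
ft_force: [-0.3, 0.8, -0.4]
finger_gap: 0.335
gripper_force: 60.4
```

Rod contact (weight is coming off the wrist). Release with a limited opening, then go up.

Call:
drive_tool:
  increments:
    - {"x": 0, "y": 0, "z": 0, "rx": 0, "ry": 0, "rz": 0, "claw": 0.4}
    - {"x": 0, "y": 0, "z": 0, "rx": 0, "ry": 0, "rz": 0, "claw": 0.5}
    - {"x": 0, "y": 0, "z": 0, "rx": 0, "ry": 0, "rz": 0, "claw": 0.5}
    - {"x": 0, "y": 0, "z": -0.01, "rx": 0, "ry": 0, "rz": 0, "claw": 0.5}
    - {"x": 0, "y": 0, "z": -0.03, "rx": 0, "ry": 0, "rz": 0, "claw": 0.5}
    - {"x": 0, "y": 0, "z": -0.07, "rx": 0, "ry": 0, "rz": 0, "claw": 0.5}
    - {"x": 0, "y": 0, "z": -0.1, "rx": 0, "ry": 0, "rz": 0, "claw": 0.5}

```text
time: 18.95
ee_pos: [0.5913, -0.2346, 0.2935]
tcp_rot: [0.001, -0.034, 0.999, -0.0]
ft_force: [-0.9, -0.1, 0.6]
finger_gap: 0.499
gripper_force: 0.0
```

```bash
python3 go.py .52,.12,.29,110 .493,.4605,.26,122.1
```

```text
t 18.95 at [ 0.5913 -0.2346  0.2935] yang 93.9 z [ 2.5e-03 -8.0e-04 -1.0e+00] F [-0.9 -0.1  0.6]
  x 0.0588 y 0.4482 z 0.0038 rx -0.002 ry 0.003 rz -0.358
  x 0.0636 y 0.8752 z 0.0409 rx -0.002 ry 0.003 rz -0.627
```

Call:
drive_tool:
  increments:
    - {"x": 0.059, "y": 0.448, "z": 0, "rx": 0, "ry": 0, "rz": -0.358, "claw": 1}
    - {"x": 0.059, "y": 0.448, "z": 0, "rx": 0, "ry": 0, "rz": -0.358, "claw": 1}
    - {"x": 0.059, "y": 0.448, "z": 0, "rx": 0, "ry": 0, "rz": -0.358, "claw": 1}
    - {"x": 0.063, "y": 0.87, "z": 0.02, "rx": 0, "ry": 0, "rz": -0.627, "claw": 1}
    - {"x": 0.063, "y": 0.87, "z": 0.02, "rx": 0, "ry": 0, "rz": -0.627, "claw": 1}
    - {"x": 0.063, "y": 0.87, "z": 0.02, "rx": 0, "ry": 0, "rz": -0.627, "claw": 1}
    - {"x": 0.063, "y": 0.87, "z": 0.02, "rx": 0, "ry": 0, "rz": -0.627, "claw": 1}
    - {"x": 0.063, "y": 0.87, "z": 0.02, "rx": 0, "ry": 0, "rz": -0.627, "claw": 1}

```text
time: 19.95
ee_pos: [0.5168, 0.2616, 0.2827]
tcp_rot: [0.001, -0.276, 0.961, 0.0]
ft_force: [0.7, -0.0, 0.2]
finger_gap: 0.996
gripper_force: 0.0
```

```bash
python3 go.py .493,.4605,.25,122.1
python3 - <<'E'
from fit import *
ps=[cams.camera(c) for c in("scene","top")]
fitmuff(ps,"muff_b",(.591,-.235,np.radians(3.9)),.046)
for p in ps: spots(p,["muff_b_crown","muff_hung_crown"],2)
fitmuff(ps[:1],"muff_c",(.4928,.4597,np.radians(32)),0)
cv2.imwrite("pics/s5.png",cv2.resize(np.hstack([ps[0]["pixels"][200:350,60:260],ps[1]["pixels"][120:270,190:440]])[:,:,::-1],None,fx=1.7,fy=1.7))
E
```

```text
t 19.95 at [0.5168 0.2616 0.2827] yang 122.08 z [ 0.0024  0.0014 -1.    ] F [ 0.7 -0.   0.2]
  x -0.1067 y 0.2264 z 0.0412 rx -0.000 ry 0.003 rz -0.000
muff_b 1 xy [ 0.5904 -0.2348] yaw 3.93 cost 162.0 -> 154
muff_b_crown 0.62 [ 0.5894 -0.233   0.2265]
muff_b_crown 0.29 [0.7034 0.1276 0.    ]
muff_hung_crown 0.59 [ 0.5939 -0.3119  0.2281]
muff_b_crown 0.69 [ 0.5895 -0.2352  0.2297]
muff_hung_crown 0.75 [ 0.4177 -0.3301  0.0013]
muff_hung_crown 0.73 [ 0.5956 -0.3111  0.2293]
muff_c 1 xy [0.4929 0.4582] yaw 32.94 cost 78.0 -> 69
```

View pics/s5.png

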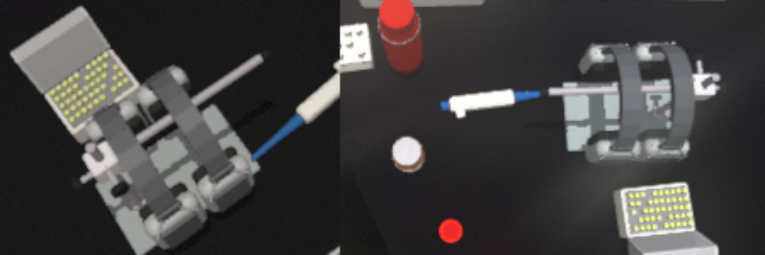

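Both pairs hang straight side by side: muff_hung at the clamp and muff_b next to it (right panel about (690,100) and (630,100)). Now muff_c.

Call:
drive_tool:
  increments:
    - {"x": -0.106, "y": 0.226, "z": 0.04, "rx": 0, "ry": 0, "rz": 0, "claw": 1}
    - {"x": -0.106, "y": 0.226, "z": 0.04, "rx": 0, "ry": 0, "rz": 0, "claw": 1}
    - {"x": -0.106, "y": 0.226, "z": 0.04, "rx": 0, "ry": 0, "rz": 0, "claw": 1}
    - {"x": -0.106, "y": 0.226, "z": 0.04, "rx": 0, "ry": 0, "rz": 0, "claw": 1}
    - {"x": -0.106, "y": 0.226, "z": 0.04, "rx": 0, "ry": 0, "rz": 0, "claw": 1}
    - {"x": -0.106, "y": 0.226, "z": 0.04, "rx": 0, "ry": 0, "rz": 0, "claw": 1}

```text
time: 21.15
ee_pos: [0.4944, 0.4553, 0.2497]
tcp_rot: [0.001, -0.275, 0.962, -0.001]
ft_force: [-0.1, -1.0, -0.5]
finger_gap: 0.999
gripper_force: 0.0
```

```bash
python3 go.py .493,.46,.165,122.1
```

```text
t 21.15 at [0.4944 0.4553 0.2497] yang 121.89 z [ 1.6e-03 -7.0e-04 -1.0e+00] F [-0.1 -1.  -0.5]
  x -0.0016 y 0.0061 z 0.1059 rx -0.002 ry 0.001 rz -0.005
```

Call:
drive_tool:
  increments:
    - {"x": -0.001, "y": 0.003, "z": 0.05, "rx": 0, "ry": 0, "rz": 0, "claw": 1}
    - {"x": -0.001, "y": 0.003, "z": 0.09, "rx": 0, "ry": 0, "rz": 0, "claw": 1}
    - {"x": -0.001, "y": 0.003, "z": 0.106, "rx": 0, "ry": 0, "rz": 0, "claw": 1}
    - {"x": -0.001, "y": 0.003, "z": 0.106, "rx": 0, "ry": 0, "rz": 0, "claw": 0.6}
    - {"x": -0.001, "y": 0.003, "z": 0.106, "rx": 0, "ry": 0, "rz": 0, "claw": 0}
    - {"x": -0.001, "y": 0.003, "z": 0.106, "rx": 0, "ry": 0, "rz": 0, "claw": 0}
    - {"x": -0.001, "y": 0.003, "z": 0.106, "rx": 0, "ry": 0, "rz": 0, "claw": 0}
    - {"x": -0.001, "y": 0.003, "z": 0.106, "rx": 0, "ry": 0, "rz": 0, "claw": 0}

```text
time: 22.15
ee_pos: [0.493, 0.4609, 0.1661]
tcp_rot: [0.002, -0.276, 0.961, 0.001]
ft_force: [1.3, -0.8, 6.2]
finger_gap: 0.338
gripper_force: 60.9
```

Call:
drive_tool:
  increments:
    - {"x": 0, "y": 0, "z": 0, "rx": 0, "ry": 0, "rz": 0, "claw": 0}
    - {"x": 0, "y": 0, "z": -0.02, "rx": 0, "ry": 0, "rz": 0, "claw": 0}
    - {"x": 0, "y": 0, "z": -0.06, "rx": 0, "ry": 0, "rz": 0, "claw": 0}
    - {"x": 0, "y": 0, "z": -0.11, "rx": 0, "ry": 0, "rz": 0, "claw": 0}
    - {"x": 0, "y": 0, "z": -0.16, "rx": 0, "ry": 0, "rz": 0, "claw": 0}
    - {"x": 0, "y": 0, "z": -0.19, "rx": 0, "ry": 0, "rz": 0, "claw": 0}
    - {"x": 0, "y": 0, "z": -0.19, "rx": 0, "ry": 0, "rz": 0, "claw": 0}

```text
time: 23.02
ee_pos: [0.4922, 0.4612, 0.3186]
tcp_rot: [0.002, -0.277, 0.961, 0.001]
ft_force: [-0.0, 0.1, -3.1]
finger_gap: 0.333
gripper_force: 60.0
```

```bash
python3 go.py .47,.2,.318,110 .50,.05,.318,100 .578,-.035,.318,93.9
```

```text
t 23.02 at [0.4922 0.4612 0.3186] yang 122.14 z [ 0.0026  0.0031 -1.    ] F [-0.   0.1 -3.1]
  x 0.1972 y -0.2617 z -0.0004 rx 0.002 ry 0.005 rz 0.270
  x 0.2652 y -0.4404 z -0.0008 rx 0.002 ry 0.004 rz 0.492
  x 0.2391 y -0.5823 z -0.0009 rx 0.003 ry 0.004 rz 0.628
```

Call:
drive_tool:
  increments:
    - {"x": 0.04, "y": -0.05, "z": 0, "rx": 0, "ry": 0, "rz": 0.06, "claw": 0}
    - {"x": 0.08, "y": -0.105, "z": 0, "rx": 0, "ry": 0, "rz": 0.12, "claw": 0}
    - {"x": 0.12, "y": -0.16, "z": 0, "rx": 0, "ry": 0, "rz": 0.18, "claw": 0}
    - {"x": 0.16, "y": -0.21, "z": 0, "rx": 0, "ry": 0, "rz": 0.23, "claw": 0}
    - {"x": 0.197, "y": -0.262, "z": 0, "rx": 0, "ry": 0, "rz": 0.28, "claw": 0}
    - {"x": 0.22, "y": -0.322, "z": 0, "rx": 0, "ry": 0, "rz": 0.35, "claw": 0}
    - {"x": 0.245, "y": -0.382, "z": 0, "rx": 0, "ry": 0, "rz": 0.42, "claw": 0}
    - {"x": 0.265, "y": -0.44, "z": 0, "rx": 0, "ry": 0, "rz": 0.492, "claw": 0}

```text
time: 24.02
ee_pos: [0.4985, 0.0478, 0.3145]
tcp_rot: [-0.001, -0.086, 0.996, 0.0]
ft_force: [0.8, -0.2, -2.3]
finger_gap: 0.329
gripper_force: 60.0
```

```bash
python3 go.py .578,-.03,.318,93.9 .578,-.03,.238,93.9
```

```text
t 24.02 at [0.4985 0.0478 0.3145] yang 99.87 z [-2.4e-03 -2.0e-04 -1.0e+00] F [ 0.8 -0.2 -2.3]
  x -0.0813 y -0.1129 z -0.0046 rx 0.000 ry -0.003 rz 0.133
  x -0.0815 y -0.1129 z 0.0954 rx 0.000 ry -0.003 rz 0.133
```

Call:
drive_tool:
  increments:
    - {"x": -0.04, "y": -0.06, "z": 0, "rx": 0, "ry": 0, "rz": 0.07, "claw": 0}
    - {"x": -0.081, "y": -0.113, "z": 0, "rx": 0, "ry": 0, "rz": 0.133, "claw": 0}
    - {"x": -0.081, "y": -0.113, "z": 0.04, "rx": 0, "ry": 0, "rz": 0.133, "claw": 0}
    - {"x": -0.081, "y": -0.113, "z": 0.08, "rx": 0, "ry": 0, "rz": 0.133, "claw": 0}
    - {"x": -0.081, "y": -0.113, "z": 0.096, "rx": 0, "ry": 0, "rz": 0.133, "claw": 0}
    - {"x": -0.081, "y": -0.113, "z": 0.096, "rx": 0, "ry": 0, "rz": 0.133, "claw": 0}
    - {"x": -0.081, "y": -0.113, "z": 0.096, "rx": 0, "ry": 0, "rz": 0.133, "claw": 0}

```text
time: 24.9
ee_pos: [0.5795, -0.0281, 0.2405]
tcp_rot: [0.001, -0.035, 0.999, 0.0]
ft_force: [-0.3, 0.8, -2.9]
finger_gap: 0.333
gripper_force: 60.2
```

```bash
python3 - <<'E'
from fit import *
ps=[cams.camera("scene")]
z=env.state()["ee_pos"];fitmuff(ps,"muff_c",(z[0],z[1],np.radians(3.9)),z[2]-.166)
spots(ps[0],["muff_c_crown"],2)
E
python3 go.py .5822,-.10,.235,93.9 .5862,-.156,.235,93.9
```

```text
muff_c 1 xy [ 0.5795 -0.0296] yaw 5.06 cost 562.0 -> 547
muff_c_crown 0.98 [ 0.5807 -0.0315  0.2533]
muff_c_crown 0.57 [ 0.6983  0.2441 -0.0016]
t 25.05 at [ 0.5795 -0.0282  0.2406] yang 94.0 z [ 2.3e-03  4.0e-04 -1.0e+00] F [ 1.   0.7 -1.8]
  x 0.0030 y -0.0898 z 0.0070 rx 0.000 ry 0.003 rz 0.002
  x 0.0029 y -0.1600 z 0.0070 rx 0.000 ry 0.003 rz 0.002
```

Call:
drive_tool:
  increments:
    - {"x": 0.003, "y": -0.02, "z": 0.006, "rx": 0, "ry": 0, "rz": 0, "claw": 0}
    - {"x": 0.003, "y": -0.05, "z": 0.006, "rx": 0, "ry": 0, "rz": 0, "claw": 0}
    - {"x": 0.003, "y": -0.085, "z": 0.006, "rx": 0, "ry": 0, "rz": 0, "claw": 0}
    - {"x": 0.003, "y": -0.115, "z": 0.006, "rx": 0, "ry": 0, "rz": 0, "claw": 0}
    - {"x": 0.003, "y": -0.14, "z": 0.006, "rx": 0, "ry": 0, "rz": 0, "claw": 0}
    - {"x": 0.003, "y": -0.153, "z": 0.006, "rx": 0, "ry": 0, "rz": 0, "claw": 0}
    - {"x": 0.003, "y": -0.159, "z": 0.006, "rx": 0, "ry": 0, "rz": 0, "claw": 0}
    - {"x": 0.003, "y": -0.159, "z": 0.006, "rx": 0, "ry": 0, "rz": 0, "claw": 0}

```text
time: 26.05
ee_pos: [0.5854, -0.1551, 0.2344]
tcp_rot: [-0.0, -0.035, 0.999, 0.0]
ft_force: [0.2, 0.2, -1.8]
finger_gap: 0.334
gripper_force: 60.3
```

```bash
python3 - <<'E'
from fit import *
ps=[cams.camera(c) for c in("scene","top")]
for p in ps: spots(p,["muff_c_crown","rod_tip"],3)
cv2.imwrite("pics/s6.png",cv2.resize(np.hstack([ps[0]["pixels"][180:330,80:280],ps[1]["pixels"][120:270,290:440]])[:,:,::-1],None,fx=2.2,fy=2.2))
E
python3 go.py .5862,-.155,.2145,93.9
```

```text
muff_c_crown 0.8 [ 0.5864 -0.1581  0.2482]
rod_tip 0.69 [ 0.5818 -0.0997  0.204 ]
muff_c_crown 0.86 [ 0.5869 -0.1537  0.2507]
rod_tip 0.57 [ 0.5819 -0.0993  0.2065]
t 26.35 at [ 0.5855 -0.1545  0.2345] yang 94.06 z [ 1.e-04  3.e-04 -1.e+00] F [-0.8  0.1 -2.3]
  x -0.0008 y -0.0006 z 0.0250 rx 0.000 ry 0.000 rz 0.003
```

View pics/s6.png

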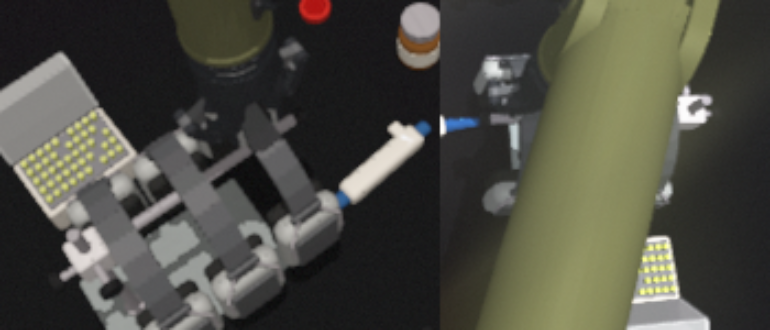

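Left panel: muff_c (about (285,170)) is over the rod, parallel to muff_b (about (200,200)), with the rod tip still showing at (290,120). I'll lower it.

Call:
drive_tool:
  increments:
    - {"x": -0.001, "y": 0, "z": 0.008, "rx": 0, "ry": 0, "rz": 0, "claw": 0}
    - {"x": -0.001, "y": 0, "z": 0.016, "rx": 0, "ry": 0, "rz": 0, "claw": 0}
    - {"x": -0.001, "y": 0, "z": 0.022, "rx": 0, "ry": 0, "rz": 0, "claw": 0}
    - {"x": -0.001, "y": 0, "z": 0.0245, "rx": 0, "ry": 0, "rz": 0, "claw": 0}
    - {"x": -0.001, "y": 0, "z": 0.0245, "rx": 0, "ry": 0, "rz": 0, "claw": 0}

```text
time: 26.98
ee_pos: [0.5861, -0.1552, 0.2147]
tcp_rot: [-0.0, -0.035, 0.999, 0.0]
ft_force: [0.2, 0.3, -2.3]
finger_gap: 0.335
gripper_force: 60.3
```

Call:
drive_tool:
  increments:
    - {"x": 0, "y": 0, "z": 0.001, "rx": 0, "ry": 0, "rz": 0, "claw": 0}
    - {"x": 0, "y": 0, "z": 0.0015, "rx": 0, "ry": 0, "rz": 0, "claw": 0}
    - {"x": 0, "y": 0, "z": 0.0015, "rx": 0, "ry": 0, "rz": 0, "claw": 0}

```text
time: 27.35
ee_pos: [0.5862, -0.1552, 0.2138]
tcp_rot: [0.0, -0.035, 0.999, 0.0]
ft_force: [-0.2, 0.4, -2.1]
finger_gap: 0.332
gripper_force: 60.3
```

Call:
drive_tool:
  increments:
    - {"x": 0, "y": 0, "z": 0.001, "rx": 0, "ry": 0, "rz": 0, "claw": 0}
    - {"x": 0, "y": 0, "z": 0.001, "rx": 0, "ry": 0, "rz": 0, "claw": 0}

```text
time: 27.6
ee_pos: [0.5861, -0.1552, 0.2128]
tcp_rot: [-0.0, -0.035, 0.999, 0.0]
ft_force: [0.1, -0.8, -1.7]
finger_gap: 0.332
gripper_force: 60.3
```

Call:
drive_tool:
  increments:
    - {"x": 0, "y": 0, "z": 0.001, "rx": 0, "ry": 0, "rz": 0, "claw": 0}
    - {"x": 0, "y": 0, "z": 0.001, "rx": 0, "ry": 0, "rz": 0, "claw": 0}

```text
time: 27.85
ee_pos: [0.5862, -0.1552, 0.2124]
tcp_rot: [0.0, -0.035, 0.999, 0.0]
ft_force: [-0.2, 0.6, -0.9]
finger_gap: 0.333
gripper_force: 60.6
```

Weight is coming onto the rod. Release and retreat upward.

Call:
drive_tool:
  increments:
    - {"x": 0, "y": 0, "z": 0, "rx": 0, "ry": 0, "rz": 0, "claw": 0.4}
    - {"x": 0, "y": 0, "z": 0, "rx": 0, "ry": 0, "rz": 0, "claw": 0.5}
    - {"x": 0, "y": 0, "z": 0, "rx": 0, "ry": 0, "rz": 0, "claw": 0.5}
    - {"x": 0, "y": 0, "z": -0.01, "rx": 0, "ry": 0, "rz": 0, "claw": 0.5}
    - {"x": 0, "y": 0, "z": -0.03, "rx": 0, "ry": 0, "rz": 0, "claw": 0.5}
    - {"x": 0, "y": 0, "z": -0.07, "rx": 0, "ry": 0, "rz": 0, "claw": 0.5}
    - {"x": 0, "y": 0, "z": -0.12, "rx": 0, "ry": 0, "rz": 0, "claw": 0.5}

```text
time: 28.72
ee_pos: [0.586, -0.1551, 0.3098]
tcp_rot: [-0.0, -0.035, 0.999, 0.0]
ft_force: [0.2, -0.2, -0.2]
finger_gap: 0.502
gripper_force: 0.0
```

Call:
drive_tool:
  increments:
    - {"x": 0.07, "y": 0.4, "z": 0, "rx": 0, "ry": 0, "rz": 0, "claw": 0.5}
    - {"x": 0.07, "y": 0.4, "z": 0, "rx": 0, "ry": 0, "rz": 0, "claw": 0.5}
    - {"x": 0.07, "y": 0.4, "z": 0, "rx": 0, "ry": 0, "rz": 0, "claw": 0.5}
    - {"x": 0.07, "y": 0.4, "z": 0, "rx": 0, "ry": 0, "rz": 0, "claw": 0.5}
    - {"x": 0.07, "y": 0.4, "z": 0, "rx": 0, "ry": 0, "rz": 0, "claw": 0.5}
    - {"x": 0.07, "y": 0.4, "z": 0, "rx": 0, "ry": 0, "rz": 0, "claw": 0.5}
    - {"x": 0.07, "y": 0.4, "z": 0, "rx": 0, "ry": 0, "rz": 0, "claw": 0.5}
    - {"x": 0.07, "y": 0.4, "z": 0, "rx": 0, "ry": 0, "rz": 0, "claw": 0.5}

```text
time: 29.72
ee_pos: [0.5089, 0.1578, 0.3087]
tcp_rot: [0.001, -0.033, 0.999, -0.0]
ft_force: [1.2, 0.4, -0.2]
finger_gap: 0.496
gripper_force: 0.0
```

Run:
```python
from fit import *
ps=[cams.camera(c) for c in("scene","top")]
r=np.radians(3.9)
fitmuff(ps,"muff_c",(.586,-.155,r),.046);fitmuff(ps,"muff_b",(.5905,-.2345,r),.046);fitmuff(ps,"muff_hung",(.596,-.312,r),.046)
for p in ps:
    spots(p,["muff_c_crown"],4);spots(p,["rod_tip","amber","tip_box","pipette","flask"],1)
cv2.imwrite("pics/s7.png",cv2.resize(np.hstack([ps[0]["pixels"][170:350,60:290],ps[1]["pixels"][120:300,210:440]])[:,:,::-1],None,fx=1.7,fy=1.7,interpolation=cv2.INTER_CUBIC))
s=env.state();print(s["time"],s["ee_pos"])
```

```text
muff_c 2 xy [ 0.5867 -0.1552] yaw 3.91 cost 233.0 -> 222
muff_b 2 xy [ 0.5904 -0.2353] yaw 2.63 cost 443.0 -> 407
muff_hung 2 xy [ 0.5956 -0.3147] yaw 3.24 cost 481.0 -> 386
muff_c_crown 0.64 [ 0.5849 -0.1562  0.2246]
rod_tip 0.65 [0.7002 0.1268 0.0039]
amber 0.97 [5.065e-01 1.114e-01 3.000e-04]
tip_box 0.89 [ 0.4129 -0.3262  0.0031]
pipette 0.72 [ 0.6177 -0.0415  0.0044]
flask 0.86 [0.7011 0.1271 0.0033]
muff_c_crown 0.94 [ 0.5876 -0.1532  0.2269]
rod_tip 0.56 [ 0.5832 -0.0983  0.2043]
amber 0.78 [ 0.5056  0.1143 -0.003 ]
tip_box 0.55 [ 4.197e-01 -3.287e-01 -2.000e-04]
pipette 0.59 [ 0.6138 -0.0382  0.0008]
flask 0.16 [ 0.4158 -0.3293 -0.0019]
30.725 [0.50802732 0.16014642 0.30813369]
```

View pics/s7.png

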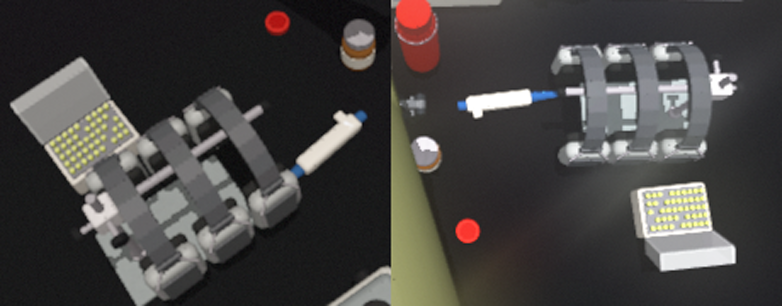

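All three pairs hang straight and parallel (right panel about x = 590, 640 and 695). muff_hung is at the clamp, the last pair stops about 6 mm short of the end cap, and the bystanders haven't moved.

```bash
python3 -c "
from rig import env
print(env.sign_off())"
```

```text
the job is handed in; nothing more can be done
None
```

All three ear defenders hang straight on the rod: the first against the clamp, the other two beside it and about 6 mm short of the end cap. Nothing else on the bench looked moved in the final pictures, and I handed the job in at about 31 s.

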